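Load a drill jig by pushing only

ROBOT

A 6-joint arm with a two-finger parallel gripper is mounted at the origin on the work surface. World frame = base frame: x ahead of the robot, y to its left, z up, the work surface at z = 0. Lengths are in mm, angles in rad, forces in N, time in s.
With the tool pointing down it reaches from about 400 to 925 mm from the base axis. Payload 3.4 kg.
Tool frame: the origin (TCP) lies midway between the tips of the shut fingers; the grasp point (between the pads) lies 19 mm behind it; z points along the fingers, x is the direction in which the jaws open and shut, and the axes are right-handed (so a half turn about z gives the same grasp; the last joint's range is limited). The gripper opens to 85 mm and grips with 20 to 120 N. Pads are 22 mm wide; open, the fingers measure 114 mm over their backs; the gripper's body (76 mm by 85 mm) begins 54 mm behind the grasp point. The pads swing forward as they close: fully open they stand 13 mm farther back than shut.
Start: joints at [1.123, 0.307, 1.506, -0, 1.328, -0.073], TCP at [209.988, 535.291, 231.305] pointing down, gripper open.
Joint ranges: [-3.12, 3.12], [-1.05, 2.28], [0.14, 2.33], [-1.42, 4.57], [0.1, 2.73], [-2.68, 2.68]. Speed limits (rad/s): [2.57, 2.57, 3.14, 3.14, 3.14, 3.14].

INTERFACE

Orientations are given as a unit quaternion [x, y, z, w].
In Python, from cell import manip gives the robot as it stands.
- The arm moves only by the shell command python3 -m inch 'ROWS'. ROWS is JSON, a list of rows, each an object with "delta_pos": the shift along the tool's x, y, z in mm, a list of three; "angular": the turn, a rotation vector about the tool's x, y, z in rad, a list of three; "jaw": the closure in counts, from 0 (fully open) to 255 (shut). In form: [{"delta_pos": [x, y, z], "angular": [ax, ay, az], "jaw": jaw}, ...]. A call has exactly 5 rows; each row is the pose to reach, as a shift and turn from the pose commanded when the call began, along the tool's axes at that moment; what a row does not reach only later rows make up. A row lasts 1/10 s, in which the tool goes at most 50 mm and 8.59 degrees, less where a joint would pass 70% of its speed; a pose out of reach is approached as far as the arm can. A call with a gripper value outside its range is refused whole. The fingers move at their own pace and stop on an object; the grip force is fixed at half the most. Time passes only in rows, so rows that repeat a pose let the fingers close, or fill a call up. It gives the time, the measured TCP pose, the force and the opening at its end, in the units of the state.
- manip.get_obs(): the state, without advancing time (a new reading comes with each control period).
- manip.capture(name): name is "side" or "top"; returns (picture, depth): 420x560x3 uint8, red, green, blue; 420x560 float32, mm along the optical axis (not along the pixel's ray), 0 where there is no reading.
- manip.get_calibration(name): a dict with "mtx" (3x3 intrinsics, pixels), "view" (4x4, takes a point from world to camera coordinates). Camera axes: x right, y up, looking along -z (the intrinsics and any distortion apply to the point x, -y, -z); pixel columns grow to the right and rows downward; lengths in mm; the calibration is good to about 2 mm. A picture is of the moment at which its call begins. get_calibration takes no time and is no camera call.
- manip.close_job(): hands the job in, once; it reports no verdict.
Trained networks look in the newest picture that a camera, given by its name, has taken for a name from the list of things; names that differ only in an ending like _2 or _b are one class to them, and where a whole thing is asked for, a point or a joint stands for the part that bears it (a point fixed in the world has none). Each returns a list of dicts, best first, with "p" (0 to 1); they miss things now and then, are a little off and sometimes report something else, mostly with a low value. They report only what shows in the picture. A call takes as long as a camera call. They do not tell look-alikes from the thing itself.
- manip.boxes_of(camera, name): "xyz" ([x, y, z] in mm, in world coordinates, good to about 4 mm: the middle of the surface that is visible of it).
The state is a dict: "time_s": time; "joint_positions": joint angles; "joint_vel": joint speeds; "effort": joint torques, N m; "eef_pos": TCP position; "orientation": TCP orientation; "wrist_force": force on the tool from outside, world axes, zero at the start; "wrist_torque": the same for the moment, N m; "opening": opening from 0.0 (shut) to 1.0 (fully open).
Only numpy, scipy, OpenCV 4.12 (cv2) and the standard library are available. Lean on these libraries where they do the work, as an engineer would, in place of code of your own. Each camera call takes 0.05 s, during which the arm holds its last target.

TASK

Load the drill jig by pushing only, without lifting or carrying anything: tip the standing aluminium block over towards the steel stop so that it lies in the channel with its blue face up, push it along the channel until its end is against the stop, and only then push the hinged orange plate over and down until it is fully shut over the block. Leave the other things on the bench where they are.

Things in the scene. Friction and masses are not known exactly. Their poses are not given: they have to be found in the camera images.
- jig: Drill jig fixed to the bench: green base plate (x -100 to 115, y +-37 mm, 16 mm thick) with a channel between two steel rails (x -90 to 70 mm, inner faces y +-18, outer +-32 mm, tops z 26 mm), a steel stop at one end. Origin on the bench, mid-channel; x along the channel towards the stop, z up. Channel floor z 16 mm. Hinge cheeks behind the stop (x 87-109, y +-27 to +-37 mm) reach z 64 mm.
- stop_face (a point): Middle of the stop's face that the block has to touch: 70 mm from the jig's origin along jig x, 32 mm above the bench; axes as the jig's. The stop is 50 mm wide, 16 mm thick, its top at z 47 mm.
- block: Loose aluminium block 32 x 32 x 70 mm, about 0.2 kg, first standing on end in the channel, 2 mm play to each rail. Origin mid-underside as it stands; z along its length; x out of its one blue face, which first looks away from the stop. Pushed on the blue face near the top it tips over its lower edge towards the stop and drops into the channel blue face up, over 20 mm short of the stop.
- block_center (a point): Centre of the block, 35 mm from its origin along its z; axes as the block's. 51 mm above the bench while the block stands in the channel, 32 mm when it lies.
- leaf (a joint): Angle of the jig's orange hinged plate (leaf), rad: 0 shut, level over the channel; 1.57 straight up; 2.1 leaning fully back beyond the stop. Starts open. Plate 10 mm thick, 50 mm wide, free edge 102 mm from the hinge axis, 110 g. Stiff hinge: stays where left, takes about 2 N at the free edge. Shut, its underside is at z 51 mm (3 mm above the lying block), its top at z 61 mm.
- leaf_hinge (a point): Middle of the leaf's hinge axis, which lies along jig y, halfway through the leaf's thickness: 98 mm from the jig's origin along jig x, 56 mm above the bench. Fixed to the jig, axes as the jig's.
- leaf_edge (a point): Middle of the leaf's free edge, halfway through its thickness, 102 mm from the hinge axis; moves with the leaf. Its x points from the free edge to the hinge, its z out of the face that is on top when shut.
- oil: Bystander, to be left alone: white plastic oil bottle with a red cap, 50 mm diameter, 95 mm tall. Origin in the middle of its underside, z up.
- cup: Bystander, to be left alone: open steel cup, 72 mm across, 75 mm tall. Origin in the middle of its underside, z up.
- bush: Bystander, to be left alone: brass bushing, 48 mm outside, 28 mm bore, 34 mm tall. Origin in the middle of its underside, z up.
- weight: Bystander, to be left alone: dark steel knobbed weight, 52 mm diameter, 60 mm tall. Origin in the middle of its underside, z up.
- driver: Bystander, to be left alone: screwdriver with a yellow handle, lying flat, about 200 mm long. Origin on the bench under its middle; x along it, handle to -x.
- brush: Bystander, to be left alone: small bench brush, lying flat, about 200 mm long. Origin on the bench under its middle; x along it, handle to -x.
Not all that is in view belongs to the job. Leave any pink look-alike of the jig alone. Several things have the shape of the block; the one meant has the colours described above.

How it is judged:
By the outcome, as a careful person would: the job done as asked, in the order asked, and still so for the second after the job is handed in, with the robot touching nothing.
It also fails if it takes over 64 s, if anything falls off the work surface, if the arm or the gripper's body presses on something with over 40 N, if the wrist force passes 120 N, or if a joint passes its speed limit or range.

## Working session

There is one attempt and no reset: what is moved stays moved. The work goes in short steps, Python scripts to look and compute and a shell command to move; the robot and the scene stay as the last step left them, time stands still between calls to the robot, and variables do not carry over. Pictures are saved under pics/ and viewed, and the job is handed in when it is done.

```bash
ls; mkdir -p pics
cat > h.py <<'E'
import numpy as np, cv2
from cell import manip
def snap(cam,name):
    p,d=manip.capture(cam); cv2.imwrite('pics/'+name+'.png',p[:,:,::-1]); np.save('pics/'+name+'.npy',d); return p,d
def cloud(cam,d):
    c=manip.get_calibration(cam);K=np.array(c['mtx']);V=np.array(c['view'])
    v,u=np.mgrid[:d.shape[0],:d.shape[1]]
    x=(u-K[0,2])/K[0,0]*d; y=(v-K[1,2])/K[1,1]*d
    P=np.stack([x,-y,-d,np.ones_like(d)],-1)
    return (P@np.linalg.inv(V).T)[...,:3]
def proj(cam,X):
    c=manip.get_calibration(cam);K=np.array(c['mtx']);V=np.array(c['view'])
    q=V@np.append(X,1); q=np.array([q[0],-q[1],-q[2]]); q=K@q; return q[:2]/q[2]
E
python3 - <<'E'
from h import *
for c in('top','side'):
    snap(c,c+'0'); print(manip.get_calibration(c))
    for n in('jig','block','leaf','oil','cup','bush','weight'):
        print(c,n,[(np.round(b['xyz']),round(b['p'],2)) for b in manip.boxes_of(c,n)])
print(manip.get_obs())
E
```

```text
pics
{'mtx': array([[384.39280562,   0.        , 276.71711355],
       [  0.        , 384.39280562, 204.73578956],
       [  0.        ,   0.        ,   1.        ]]), 'view': array([[-8.55167366e-04, -9.99994005e-01,  3.35543053e-03,
         1.29847591e+01],
       [ 9.95268336e-01, -5.25100181e-04,  9.71630809e-02,
        -5.53359572e+02],
       [-9.71607365e-02,  3.42264446e-03,  9.95262818e-01,
        -1.02688986e+03],
       [ 0.00000000e+00,  0.00000000e+00,  0.00000000e+00,
         1.00000000e+00]])}
top jig [(array([565.,  42.,  24.]), 0.81), (array([337.,  89.,  26.]), 0.74)]
top block [(array([538., -46.,  90.]), 0.72), (array([ 575., -162.,   69.]), 0.54)]
top leaf [(array([591., 115., 121.]), 0.93), (array([347., 134.,  59.]), 0.83)]
top oil [(array([565.,  46.,  25.]), 0.61), (array([716., 209.,  66.]), 0.57)]
top cup [(array([762., -77.,  38.]), 0.77), (array([568.,  44.,  28.]), 0.34)]
top bush [(array([ 716., -253.,   32.]), 0.79), (array([762., -80.,  41.]), 0.6)]
top weight [(array([737.,  69.,  38.]), 0.87)]
{'mtx': array([[387.90726538,   0.        , 283.4762
[... 959 characters left out ...]
]
{'time_s': 0.8, 'joint_positions': array([ 1.12349527e+00,  3.06689423e-01,  1.50638428e+00,  1.37759823e-05,
        1.32841109e+00, -7.34654121e-02]), 'joint_vel': array([ 0.00136137,  0.00076801,  0.00140781, -0.00037871, -0.0004073 ,
        0.00079578]), 'effort': array([ 7.34161458e-04, -4.57399642e+01, -2.52321607e+01, -1.69509967e-04,
        4.29120018e-04, -2.61026042e-05]), 'eef_pos': array([209.98599864, 535.29256605, 231.37425818]), 'orientation': array([ 8.26193655e-01,  5.63386228e-01,  4.33141108e-05, -3.28167656e-05]), 'wrist_force': array([-0.02875575,  0.78067483,  0.48852126]), 'wrist_torque': array([-0.02951151, -0.03147594,  0.02398529]), 'opening': 1.001888642219004}
```

View pics/top0.png

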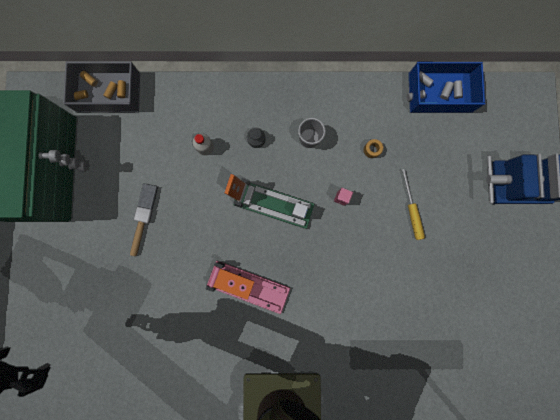

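View pics/side0.png

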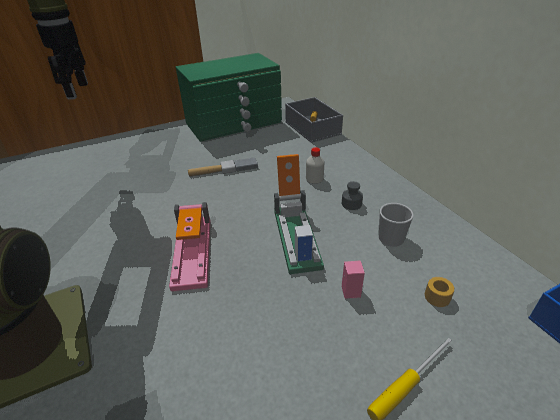

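The top picture shows the real jig, green, at about (275,207). Its open leaf is at (235,187) and the block at (302,210). The pink jig and pink block are look-alikes. The blue face points towards the side camera, away from the stop.

Run:
```python
from h import *
from scipy.optimize import minimize
out={}
for c in('top','side'):
    p=cv2.imread(f'pics/{c}0.png'); d=np.load(f'pics/{c}0.npy'); P=cloud(c,d)
    hsv=cv2.cvtColor(p,cv2.COLOR_BGR2HSV).astype(int)
    box=(P[...,0]>440)&(P[...,0]<670)&(P[...,1]>-110)&(P[...,1]<190)
    g=box&(hsv[...,0]>60)&(hsv[...,0]<90)&(hsv[...,1]>90)&(P[...,2]>8)&(P[...,2]<24)
    bl=box&(hsv[...,0]>100)&(hsv[...,0]<125)&(hsv[...,1]>110)&(P[...,2]>22)
    o=box&(hsv[...,0]>3)&(hsv[...,0]<18)&(hsv[...,1]>150)&(P[...,2]>40)
    r=box&(P[...,2]>22)&(P[...,2]<31)
    top=box&(P[...,2]>80)&(P[...,2]<95)&(P[...,1]<20)
    for n,m in(('green',g),('blue',bl),('orange',o),('rail',r),('btop',top)):
        Q=P[m]; print(c,n,len(Q), Q.mean(0).round(1) if len(Q) else '', np.percentile(Q,[2,98],axis=0).round(0).tolist() if len(Q) else '')
        out[c+n]=Q
    low=P[box&(P[...,2]>8)&(P[...,2]<31)][:,:2].astype(np.float32)
    for n,Q in(('low',low),('btop',out[c+'btop'][:,:2]),('rail',out[c+'rail'][:,:2])):
        if len(Q)>4: 
            print(c,n,cv2.minAreaRect(Q.astype(np.float32)))
            Qc=Q-Q.mean(0);w,v=np.linalg.eigh(Qc.T@Qc);print('  pca',v[:,1],np.degrees(np.arctan2(v[1,1],v[0,1])))
    O=out[c+'orange']; 
np.savez('pics/cl.npz',**out)
```

```text
top green 544 [547.3   3.4  16.4] [[498.0, -82.0, 12.0], [582.0, 98.0, 20.0]]
top blue 23 [ 451.    16.2 1075.7] [[451.0, 16.0, 1076.0], [451.0, 16.0, 1076.0]]
top orange 214 [585.7 121.1 135.1] [[565.0, 107.0, 72.0], [611.0, 136.0, 159.0]]
top rail 565 [551.9   8.9  26.4] [[503.0, -71.0, 23.0], [600.0, 86.0, 30.0]]
top btop 157 [534.9 -46.5  86.3] [[518.0, -63.0, 82.0], [552.0, -29.0, 90.0]]
top low ((557.4737548828125, 22.35114288330078), (214.5537109375, 74.22128295898438), 71.9935073852539)
  pca [0.31598285 0.9487649 ] 71.57984
top btop ((534.964111328125, -46.47685623168945), (31.963918685913086, 31.662769317626953), 71.20089721679688)
  pca [0.59641512 0.80267615] 53.386421465072374
top rail ((557.34130859375, 23.397483825683594), (196.91246032714844, 67.32540130615234), 73.45628356933594)
  pca [0.34082622 0.94012631] 70.07277998828815
side green 478 [542.9   3.5  17. ] [[497.0, -85.0, 14.0], [591.0, 101.0, 19.0]]
side blue 302 [532.5 -62.   54. ] [[520.0, -67.0, 24.0], [546.0, -57.0, 83.0]]
side orange 743 [590.1 115.6 112.9] [[567.0, 100.0, 67.0], [614.0, 130.0, 157.0]]
side rail 648 [548.5   5.2  26.9] [[505.0, -77.0, 23.0], [608.0, 105.0, 30.0]]
side btop 211 [535.9 -50.2  86.4] [[520.0, -66.0, 82.0], [553.0, -31.0, 89.0]]
side low ((559.3505859375, 19.726272583007812), (213.58255004882812, 74.45284271240234), 71.7734375)
  pca [0.2907275 0.9568059] 73.09848
side btop ((537.0645141601562, -47.4079704284668), (35.52473068237305, 31.99520492553711), 69.78706359863281)
  pca [0.25483239 0.96698524] 75.23634612812768
side rail ((554.9679565429688, 15.118598937988281), (182.92041015625, 73.7475814819336), 70.17562866210938)
  pca [0.32270871 0.94649833] 71.17318470893001
```

```bash
cat >> h.py <<'E'
from scipy.spatial.transform import Rotation as R
O=np.array([556.1,13.9,0]);A=np.radians(72.0)
J=np.array([[np.cos(A),-np.sin(A),0],[np.sin(A),np.cos(A),0],[0,0,1]])
def w(j): return O+J@np.array(j,float)
def tojig(p): return (np.asarray(p)-O)@J
def plan(target,yaw=A):
    o=manip.get_obs();Rt=R.from_quat(o['orientation']);p=np.array(o['eef_pos'])
    d=Rt.inv().apply(np.array(target)-p)
    T=R.from_matrix(np.array([[np.cos(yaw),np.sin(yaw),0],[np.sin(yaw),-np.cos(yaw),0],[0,0,-1]]))
    print('t',round(o['time_s'],2),'jig',tojig(p).round(1),'delta',d.round(1),'ang',(Rt.inv()*T).as_rotvec().round(4),'F_jig',(np.array(o['wrist_force'])@J).round(1))
E
python3 - <<'E'
from h import *
plan([460,200,231]);plan(w([-112,0.5,150]))
c=np.load('pics/cl.npz')
for k in('toporange','sideorange'):
    Q=tojig(c[k])-[98,0,56]; Q=Q[Q[:,2]>15]
    print(k,Q.mean(0),np.percentile(Q,[2,50,98],axis=0).round(1).tolist(),np.polyfit(Q[:,2],Q[:,0],1))
E
```

```text
t 0.8 jig [388.9 490.3 231.4] delta [-2.208e+02  3.552e+02  3.000e-01] ang [-0.     -0.0001 -0.0597] F_jig [0.7 0.3 0.5]
t 0.8 jig [388.9 490.3 231.4] delta [-470.8  518.8   81.3] ang [-0.     -0.0001 -0.0597] F_jig [0.7 0.3 0.5]
toporange [13.35545553  4.92246115 80.32963363] [[-0.1, -20.4, 19.5], [14.9, 7.4, 87.7], [25.5, 24.9, 103.0]] [-0.09314455 20.8377235 ]
sideorange [ 9.93390138 -0.86888361 60.17949832] [[-0.6, -24.9, 16.7], [9.9, -0.3, 61.3], [20.9, 22.7, 101.2]] [ 0.22713988 -3.73526256]
```

```bash
python3 -m inch '[{"delta_pos":[-20,30,0],"angular":[0,0,0],"jaw":255},{"delta_pos":[-45,70,0],"angular":[0,0,-0.02],"jaw":255},{"delta_pos":[-70,110,0],"angular":[0,0,-0.04],"jaw":255},{"delta_pos":[-95,150,0],"angular":[0,0,-0.06],"jaw":255},{"delta_pos":[-118,190,0],"angular":[0,0,-0.06],"jaw":255}]'
python3 -c "
from h import *
plan([460,200,231]);plan(w([-112,0.5,150]))"
```

```text
time_s: 1.3
eef_pos: [344.4, 354.5, 231.5]
orientation: [0.809, 0.588, 0.0, 0.0]
wrist_force: [0.4, 1.0, 0.1]
opening: 0.145
t 1.3 jig [258.5 306.6 231.5] delta [-111.4  157.5    0.5] ang [ 0.0003 -0.0003  0.0014] F_jig [ 1.1 -0.1  0.1]
t 1.3 jig [258.5 306.6 231.5] delta [-371.   305.5   81.5] ang [ 0.0003 -0.0003  0.0014] F_jig [ 1.1 -0.1  0.1]
```

```bash
python3 -m inch '[{"delta_pos":[-38,28,0],"angular":[0,0,0],"jaw":255},{"delta_pos":[-76,56,0],"angular":[0,0,0],"jaw":255},{"delta_pos":[-114,84,0],"angular":[0,0,0],"jaw":255},{"delta_pos":[-152,112,0],"angular":[0,0,0],"jaw":255},{"delta_pos":[-190,140,0],"angular":[0,0,0],"jaw":255}]'
python3 -m inch '[{"delta_pos":[-38,32,0],"angular":[0,0,0],"jaw":255},{"delta_pos":[-76,64,10],"angular":[0,0,0],"jaw":255},{"delta_pos":[-114,96,25],"angular":[0,0,0],"jaw":255},{"delta_pos":[-150,130,40],"angular":[0,0,0],"jaw":255},{"delta_pos":[-181,165,60],"angular":[0,0,0],"jaw":255}]'
python3 -c "
from h import *
plan(w([-112,0.5,150]))"
```

```text
time_s: 1.8
eef_pos: [418.7, 130.4, 231.6]
orientation: [0.809, 0.588, 0.0, 0.0]
wrist_force: [1.3, 0.5, 0.6]
opening: -0.004
time_s: 2.3
eef_pos: [517.9, -89.3, 173.6]
orientation: [0.809, 0.588, 0.001, 0.001]
wrist_force: [0.5, 0.6, 0.3]
opening: -0.005
t 2.3 jig [-109.9    4.4  173.6] delta [-2.1  3.9 23.6] ang [ 0.0022 -0.0002 -0.0006] F_jig [ 0.8 -0.2  0.3]
```

```bash
python3 -m inch '[{"delta_pos":[-4,3,15],"angular":[0,0,0],"jaw":255},{"delta_pos":[-4,4,40],"angular":[0,0,0],"jaw":255},{"delta_pos":[-4,4,70],"angular":[0,0,0],"jaw":255},{"delta_pos":[-4,4,98],"angular":[0,0,0],"jaw":255},{"delta_pos":[-4,4,98],"angular":[0,0,0],"jaw":255}]'
python3 - <<'E'
from h import *
plan(w([-95,0.5,70]))
p,d=snap('side','side1');P=cloud('side',d)
u,v=proj('side',w([-80,0,60])); u,v=int(u),int(v)
cv2.imwrite('pics/side1z.png',cv2.resize(p[v-80:v+60,u-90:u+90,::-1],None,fx=4,fy=4))
E
```

```text
time_s: 2.8
eef_pos: [516.6, -91.3, 72.1]
orientation: [0.809, 0.588, -0.002, -0.003]
wrist_force: [0.1, -0.2, -0.8]
opening: -0.003
t 2.8 jig [-112.3    5.1   72.1] delta [17.3  4.6  2.1] ang [-0.0078  0.0005  0.    ] F_jig [-0.1 -0.2 -0.8]
```

View pics/side1z.png

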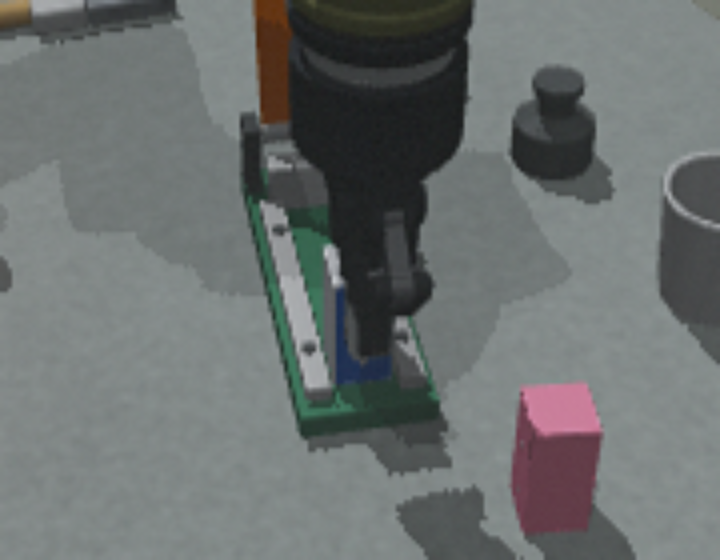

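The fingers are standing behind the blue face, over the channel, at about zoomed (370,340). Next is a slow approach.

```bash
python3 -m inch '[{"delta_pos":[2,0,0],"angular":[0,0,0],"jaw":255},{"delta_pos":[5,2,0],"angular":[0,0,0],"jaw":255},{"delta_pos":[8,4,0],"angular":[0,0,0],"jaw":255},{"delta_pos":[11,4,0],"angular":[0,0,0],"jaw":255},{"delta_pos":[13,4,0],"angular":[0,0,0],"jaw":255}]'
python3 -c "
from h import *
plan(w([-95,0.5,70]))"
```

```text
time_s: 3.35
eef_pos: [528.0, -80.5, 76.0]
orientation: [0.809, 0.588, 0.0, 0.0]
wrist_force: [0.2, 0.2, 0.0]
opening: -0.003
t 3.35 jig [-98.5  -2.4  76. ] delta [ 3.5 -2.9  6. ] ang [ 0.0013 -0.0002  0.0007] F_jig [ 0.3 -0.1  0. ]
```

```bash
python3 -m inch '[{"delta_pos":[2,-2,3],"angular":[0,0,0],"jaw":255},{"delta_pos":[5,-3,4],"angular":[0,0,0],"jaw":255},{"delta_pos":[8,-3,4],"angular":[0,0,0],"jaw":255},{"delta_pos":[11,-3,4],"angular":[0,0,0],"jaw":255},{"delta_pos":[14,-3,4],"angular":[0,0,0],"jaw":255}]'
python3 -c "
from h import *
plan(w([-95,0.5,70]))"
```

```text
time_s: 3.85
eef_pos: [529.0, -66.3, 71.3]
orientation: [0.809, 0.588, -0.0, 0.0]
wrist_force: [-0.2, -0.0, -0.3]
opening: -0.003
t 3.85 jig [-84.7   1.   71.3] delta [-10.3   0.5   1.3] ang [-0.      0.0001  0.0004] F_jig [-0.1  0.1 -0.3]
```

```bash
cat > z.py <<'E'
from h import *
import sys
n=sys.argv[1]; cams=sys.argv[2:] or ['side']
for c in cams:
    p,d=snap(c,n+c)
    u,v=proj(c,w([0,0,40])); u,v=int(u),int(v)
    q=p[max(v-90,0):v+75,max(u-80,0):u+80,::-1]
    cv2.imwrite(f'pics/{n}{c}z.png',cv2.resize(q,None,fx=3.5,fy=3.5))
E
python3 z.py a side
```

```text
(no output)
```

View pics/asidez.png

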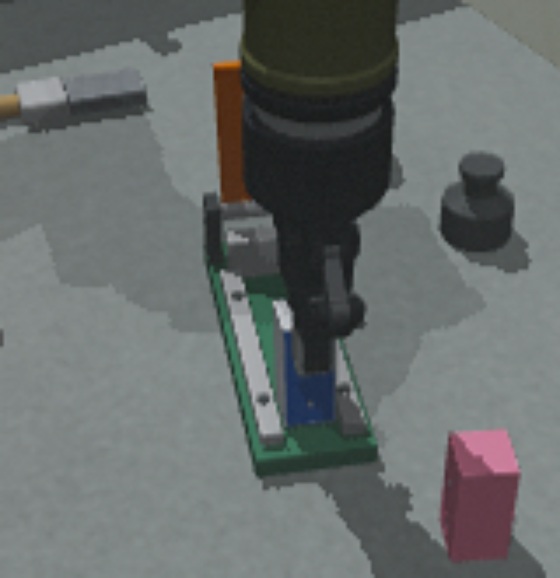

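The block is still upright and the fingers are right behind it at (315,350). I'll keep pushing.

```bash
python3 -m inch '[{"delta_pos":[3,0,0],"angular":[0,0,0],"jaw":255},{"delta_pos":[6,0,0],"angular":[0,0,0],"jaw":255},{"delta_pos":[9,0,0],"angular":[0,0,0],"jaw":255},{"delta_pos":[12,0,0],"angular":[0,0,0],"jaw":255},{"delta_pos":[15,0,0],"angular":[0,0,0],"jaw":255}]'
python3 z.py b side; python3 -c "
from h import *
plan(w([-95,0.5,70]))"
```

```text
time_s: 4.4
eef_pos: [533.6, -52.0, 71.3]
orientation: [0.809, 0.588, 0.0, -0.0]
wrist_force: [-0.3, -0.0, -0.2]
opening: -0.003
t 4.45 jig [-69.2   1.   71.3] delta [-25.8   0.5   1.3] ang [ 0.0001 -0.0004  0.0005] F_jig [ 0.1  0.2 -1.1]
```

View pics/bsidez.png

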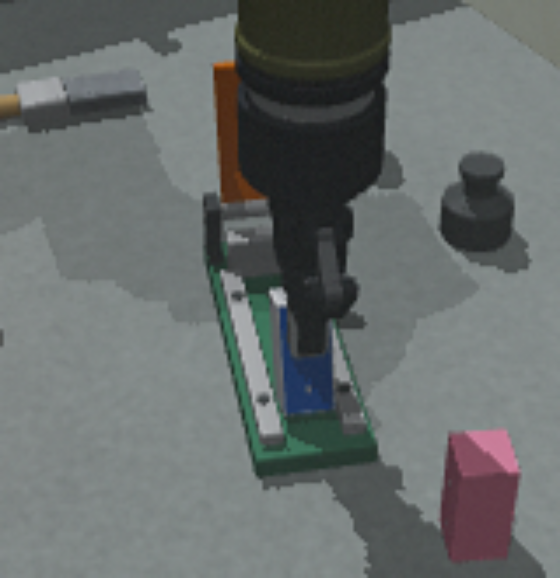

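```bash
cat > bl.py <<'E'
from h import *
import sys
n=sys.argv[1]
p=cv2.imread(f'pics/{n}side.png');d=np.load(f'pics/{n}side.npy');P=cloud('side',d)
hsv=cv2.cvtColor(p,cv2.COLOR_BGR2HSV).astype(int)
Q=tojig(P.reshape(-1,3)).reshape(P.shape)
m=(abs(Q[...,0])<110)&(abs(Q[...,1])<30)&(hsv[...,0]>100)&(hsv[...,0]<125)&(hsv[...,1]>110)&(Q[...,2]>18)&(Q[...,2]<110)
q=Q[m];c=np.median(q,0);u,s,v=np.linalg.svd(q-q.mean(0));print(len(q),'centre',c.round(1),'normal',v[2].round(3),'pct',np.percentile(q,[3,97],axis=0).round(1).tolist())
E
for n in a b; do python3 bl.py $n; done
```

```text
192 centre [-76.5   1.4  42.4] normal [-0.992  0.017  0.123] pct [[-79.4, -13.2, 23.4], [-71.4, 12.1, 78.2]]
232 centre [-69.3   0.9  49.3] normal [-0.933  0.008  0.361] pct [[-76.2, -14.8, 30.6], [-55.7, 12.3, 84.3]]
```

Tilt was 7° and is now 21°, so the block is tipping and not sliding. I'll keep going past the 25° balance point.

```bash
python3 -m inch '[{"delta_pos":[3,0,0],"angular":[0,0,0],"jaw":255},{"delta_pos":[6,0,0],"angular":[0,0,0],"jaw":255},{"delta_pos":[9,0,0],"angular":[0,0,0],"jaw":255},{"delta_pos":[11,0,0],"angular":[0,0,0],"jaw":255},{"delta_pos":[12,0,0],"angular":[0,0,0],"jaw":255}]'
python3 z.py c side; python3 bl.py c; python3 -c "
from h import *
plan(w([-75,0.5,70]))"
```

```text
time_s: 4.95
eef_pos: [537.3, -40.6, 71.3]
orientation: [0.809, 0.588, 0.0, 0.0]
wrist_force: [-0.1, 0.3, -0.3]
opening: 0.001
113 centre [-12.2   5.8  49.4] normal [-0.058  0.135 -0.989] pct [[-44.4, -12.3, 47.9], [21.3, 11.4, 51.3]]
t 5.0 jig [-57.7   1.1  71.3] delta [-17.3   0.5   1.3] ang [-0.     -0.      0.0006] F_jig [ 1.   1.1 -0.6]
```

View pics/csidez.png

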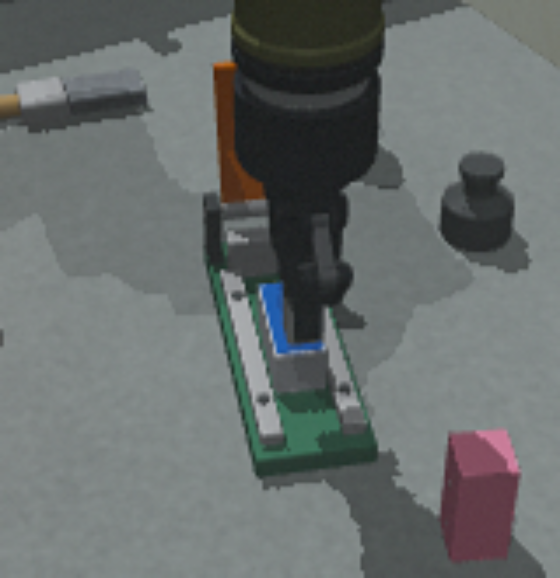

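The block is lying in the channel with its blue face up, at zoomed (295,320). It covers about x -46 to 23. I'll back off, go down, then push along the channel.

```bash
python3 -m inch '[{"delta_pos":[-10,0,0],"angular":[0,0,0],"jaw":255},{"delta_pos":[-18,0,0],"angular":[0,0,0],"jaw":255},{"delta_pos":[-18,0,12],"angular":[0,0,0],"jaw":255},{"delta_pos":[-18,0,26],"angular":[0,0,0],"jaw":255},{"delta_pos":[-18,0,37],"angular":[0,0,0],"jaw":255}]'
python3 -m inch '[{"delta_pos":[0,0,0],"angular":[0,0,0],"jaw":255},{"delta_pos":[4,0,0],"angular":[0,0,0],"jaw":255},{"delta_pos":[8,0,0],"angular":[0,0,0],"jaw":255},{"delta_pos":[12,0,0],"angular":[0,0,0],"jaw":255},{"delta_pos":[16,0,0],"angular":[0,0,0],"jaw":255}]'
python3 z.py d side; python3 -c "
from h import *
plan(w([-12,0.5,34]))"
```

```text
time_s: 5.5
eef_pos: [531.0, -58.3, 33.0]
orientation: [0.809, 0.588, -0.0, -0.0]
wrist_force: [0.3, 0.6, 0.8]
opening: 0.001
time_s: 6.0
eef_pos: [537.1, -42.3, 34.8]
orientation: [0.809, 0.588, 0.0, 0.0]
wrist_force: [-0.4, -0.3, -0.3]
opening: 0.002
t 6.05 jig [-58.9   0.7  34.7] delta [46.9  0.2  0.8] ang [ 0.0011 -0.0004  0.001 ] F_jig [ 1.  -0.   1.8]
```

View pics/dsidez.png

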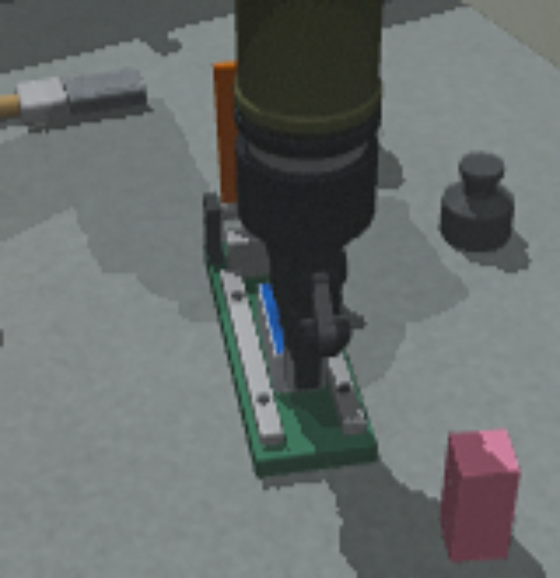

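The fingers are behind the block's end at (305,375), low and between the rails. Pushing along the channel.

```bash
python3 -m inch '[{"delta_pos":[4,0,0],"angular":[0,0,0],"jaw":255},{"delta_pos":[9,0,0],"angular":[0,0,0],"jaw":255},{"delta_pos":[14,0,0],"angular":[0,0,0],"jaw":255},{"delta_pos":[19,0,0],"angular":[0,0,0],"jaw":255},{"delta_pos":[23,0,0],"angular":[0,0,0],"jaw":255}]'
python3 -m inch '[{"delta_pos":[4,0,0],"angular":[0,0,0],"jaw":255},{"delta_pos":[8,0,0],"angular":[0,0,0],"jaw":255},{"delta_pos":[12,0,0],"angular":[0,0,0],"jaw":255},{"delta_pos":[15,0,0],"angular":[0,0,0],"jaw":255},{"delta_pos":[17,0,0],"angular":[0,0,0],"jaw":255}]'
python3 z.py e side; python3 bl.py e; python3 -c "
from h import *
plan(w([-12,0.5,34]))"
```

```text
time_s: 6.55
eef_pos: [543.8, -20.5, 34.3]
orientation: [0.809, 0.588, 0.0, 0.0]
wrist_force: [-0.6, -1.3, 1.5]
opening: 0.004
time_s: 7.05
eef_pos: [549.0, -4.4, 34.2]
orientation: [0.809, 0.588, -0.0, -0.0]
wrist_force: [-0.1, -1.4, 2.0]
opening: 0.003
57 centre [30.  10.  49.6] normal [ 0.02   0.993 -0.113] pct [[-17.6, 5.7, 47.4], [59.8, 14.3, 86.5]]
t 7.1 jig [-19.4   1.1  34.2] delta [7.4 0.6 0.2] ang [-0.     -0.0003  0.0005] F_jig [-0.2  0.2  1. ]
```

View pics/esidez.png

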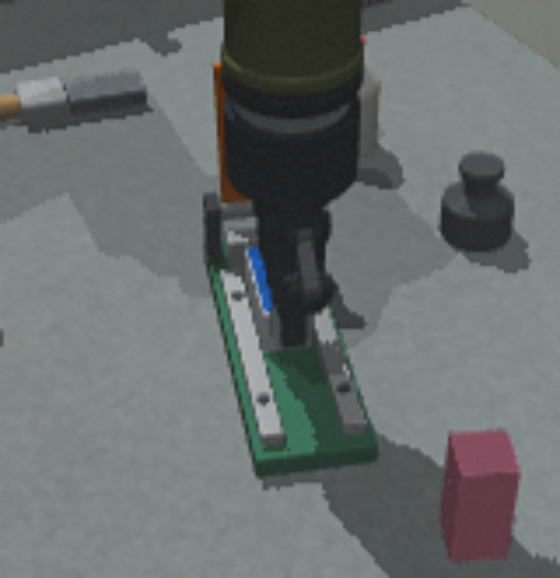

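The block is sliding at about 1.3 N and is near the stop. I'll go in small steps and watch for the force to rise.

```bash
python3 -m inch '[{"delta_pos":[1,0,0],"angular":[0,0,0],"jaw":255},{"delta_pos":[2,0,0],"angular":[0,0,0],"jaw":255},{"delta_pos":[3,0,0],"angular":[0,0,0],"jaw":255},{"delta_pos":[4,0,0],"angular":[0,0,0],"jaw":255},{"delta_pos":[5,0,0],"angular":[0,0,0],"jaw":255}]'
python3 -c "
from h import *
plan(w([-12,0.5,34]))"
```

```text
time_s: 7.6
eef_pos: [550.4, 0.1, 34.2]
orientation: [0.809, 0.588, -0.0, -0.0]
wrist_force: [0.1, -1.5, 0.5]
opening: 0.003
t 7.6 jig [-14.9   1.1  34.2] delta [2.9 0.6 0.2] ang [-0.0001 -0.      0.0002] F_jig [-1.4 -0.6  0.5]
```

```bash
python3 -m inch '[{"delta_pos":[1,0,0],"angular":[0,0,0],"jaw":255},{"delta_pos":[2,0,0],"angular":[0,0,0],"jaw":255},{"delta_pos":[3,0,0],"angular":[0,0,0],"jaw":255},{"delta_pos":[4,0,0],"angular":[0,0,0],"jaw":255},{"delta_pos":[4,0,0],"angular":[0,0,0],"jaw":255}]'
python3 -c "
from h import *
plan(w([-12,0.5,34]))"
```

```text
time_s: 8.1
eef_pos: [551.2, 2.6, 34.2]
orientation: [0.809, 0.588, -0.001, 0.001]
wrist_force: [-0.8, -5.4, 1.3]
opening: 0.001
t 8.1 jig [-12.2   1.2  34.2] delta [0.2 0.7 0.2] ang [-0.0003  0.0023  0.0013] F_jig [-5.4 -1.   1.3]
```

```bash
python3 -m inch '[{"delta_pos":[0.5,0,0],"angular":[0,0,0],"jaw":255},{"delta_pos":[1,0,0],"angular":[0,0,0],"jaw":255},{"delta_pos":[1,0,0],"angular":[0,0,0],"jaw":255},{"delta_pos":[1,0,0],"angular":[0,0,0],"jaw":255},{"delta_pos":[1,0,0],"angular":[0,0,0],"jaw":255}]'
python3 -c "
from h import *
plan(w([-12,0.5,34]))"
python3 -m inch '[{"delta_pos":[-4,0,0],"angular":[0,0,0],"jaw":255},{"delta_pos":[-12,0,0],"angular":[0,0,0],"jaw":255},{"delta_pos":[-22,0,-5],"angular":[0,0,0],"jaw":255},{"delta_pos":[-42,0,-40],"angular":[0,0,0],"jaw":255},{"delta_pos":[-62,0,-85],"angular":[0,0,0],"jaw":255}]'
python3 z.py f side top; python3 bl.py f; python3 -c "
from h import *
plan(w([-12,60,34]))"
```

```text
time_s: 8.6
eef_pos: [551.2, 2.7, 34.3]
orientation: [0.809, 0.588, -0.002, 0.001]
wrist_force: [-1.6, -9.8, 1.9]
opening: -0.0
t 8.6 jig [-12.1   1.2  34.3] delta [0.1 0.7 0.3] ang [-0.0005  0.0035  0.0015] F_jig [-9.8 -1.5  1.9]
time_s: 9.1
eef_pos: [530.6, -54.5, 118.4]
orientation: [0.809, 0.588, -0.002, -0.002]
wrist_force: [0.4, -0.1, 1.5]
opening: 0.001
154 centre [38.3  3.  49.6] normal [ 0.001  0.008 -1.   ] pct [[5.7, -9.0, 48.0], [66.9, 12.0, 51.3]]
t 9.2 jig [-73.6  -3.2 124.9] delta [ 61.4 -64.3  90.3] ang [ 0.0111 -0.0008 -0.0016] F_jig [-0.4 -0.6 -0.3]
```

View pics/fsidez.png

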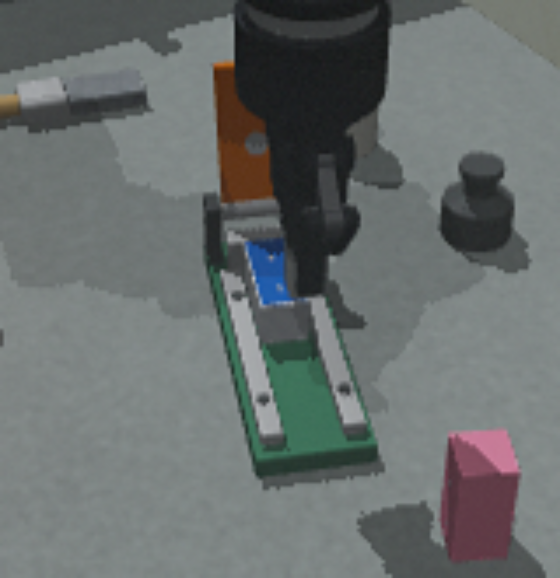

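View pics/ftopz.png

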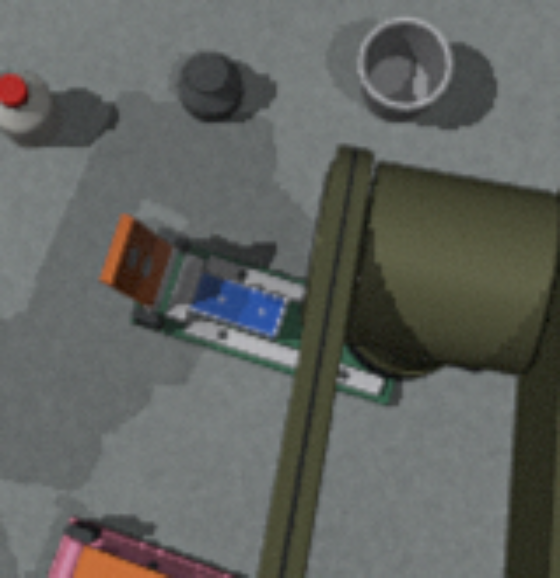

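The block is seated: the push force rose to 9.8 N with no further motion, and the pictures show its end at the stop (side zoom (265,245)). Now I'll go up and over to behind the leaf.

```bash
python3 -m inch '[{"delta_pos":[0,0,-45],"angular":[0,0,0],"jaw":255},{"delta_pos":[5,0,-90],"angular":[0,0,0],"jaw":255},{"delta_pos":[35,0,-115],"angular":[0,0,0],"jaw":255},{"delta_pos":[75,0,-115],"angular":[0,0,0],"jaw":255},{"delta_pos":[115,0,-115],"angular":[0,0,0],"jaw":255}]'
python3 -m inch '[{"delta_pos":[40,0,0],"angular":[0,0,0],"jaw":255},{"delta_pos":[80,0,0],"angular":[0,0,0],"jaw":255},{"delta_pos":[110,0,0],"angular":[0,0,0],"jaw":255},{"delta_pos":[125,0,0],"angular":[0,0,0],"jaw":255},{"delta_pos":[125,0,0],"angular":[0,0,0],"jaw":255}]'
python3 -c "
from h import *
plan(w([165,0,138]))"
```

```text
time_s: 9.7
eef_pos: [569.3, 55.8, 236.0]
orientation: [0.809, 0.587, 0.002, 0.001]
wrist_force: [0.7, -0.1, -0.7]
opening: 0.0
time_s: 10.2
eef_pos: [607.1, 175.5, 233.8]
orientation: [0.808, 0.589, -0.0, -0.0]
wrist_force: [-0.1, -0.6, -0.8]
opening: 0.002
t 10.2 jig [169.4   1.5 233.8] delta [-4.4  1.5 95.8] ang [-0.0005 -0.      0.0027] F_jig [-0.6 -0.1 -0.8]
```

```bash
python3 -m inch '[{"delta_pos":[0,1,30],"angular":[0,0,0],"jaw":255},{"delta_pos":[0,1,65],"angular":[0,0,0],"jaw":255},{"delta_pos":[0,1,90],"angular":[0,0,0],"jaw":255},{"delta_pos":[0,1,94],"angular":[0,0,0],"jaw":255},{"delta_pos":[0,1,94],"angular":[0,0,0],"jaw":255}]'
python3 -m inch '[{"delta_pos":[-3,0,0],"angular":[0,0,0],"jaw":255},{"delta_pos":[-8,0,0],"angular":[0,0,0],"jaw":255},{"delta_pos":[-13,0,0],"angular":[0,0,0],"jaw":255},{"delta_pos":[-18,0,0],"angular":[0,0,0],"jaw":255},{"delta_pos":[-22,0,0],"angular":[0,0,0],"jaw":255}]'
python3 z.py g side; python3 -c "
from h import *
plan(w([165,0,138]))"
```

```text
time_s: 10.7
eef_pos: [607.1, 172.2, 139.8]
orientation: [0.809, 0.587, -0.001, -0.0]
wrist_force: [0.5, -0.4, 0.4]
opening: -0.003
time_s: 11.2
eef_pos: [601.1, 152.3, 140.8]
orientation: [0.809, 0.588, 0.0, 0.0]
wrist_force: [0.2, 0.7, 0.4]
opening: 0.002
t 11.25 jig [144.9   0.2 140.6] delta [20.1  0.2  2.6] ang [0.0002 0.0005 0.    ] F_jig [-0.3  0.6 -0.3]
```

View pics/gsidez.png

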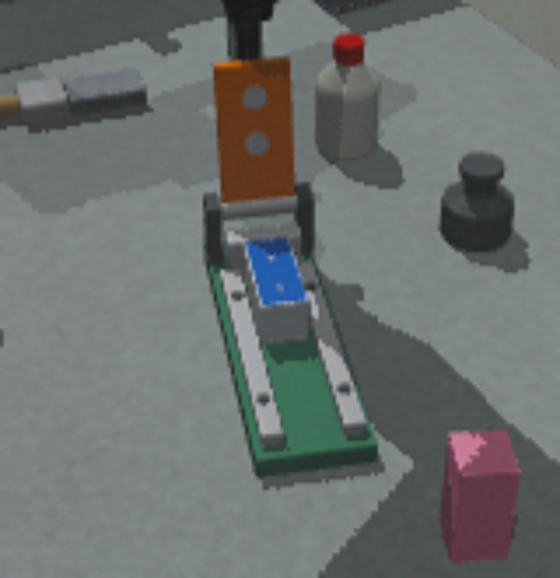

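The fingertips are behind the free edge at (245,45), leaf still open, and the block is seated blue side up. Pushing the leaf over.

```bash
python3 -m inch '[{"delta_pos":[-5,0,0],"angular":[0,0,0],"jaw":255},{"delta_pos":[-11,0,0],"angular":[0,0,0],"jaw":255},{"delta_pos":[-17,0,0],"angular":[0,0,0],"jaw":255},{"delta_pos":[-23,0,0],"angular":[0,0,0],"jaw":255},{"delta_pos":[-29,0,0],"angular":[0,0,0],"jaw":255}]'
python3 -m inch '[{"delta_pos":[-5,0,0],"angular":[0,0,0],"jaw":255},{"delta_pos":[-10,0,0],"angular":[0,0,0],"jaw":255},{"delta_pos":[-15,0,0],"angular":[0,0,0],"jaw":255},{"delta_pos":[-20,0,0],"angular":[0,0,0],"jaw":255},{"delta_pos":[-25,0,1],"angular":[0,0,0],"jaw":255}]'
python3 z.py i side; python3 -c "
from h import *
plan(w([70,0,134]))"
```

```text
time_s: 11.75
eef_pos: [592.2, 124.9, 140.4]
orientation: [0.809, 0.588, 0.0, 0.0]
wrist_force: [0.0, 1.0, 0.8]
opening: -0.001
time_s: 12.25
eef_pos: [584.1, 101.1, 139.1]
orientation: [0.809, 0.588, -0.0, -0.0]
wrist_force: [0.6, 0.8, 0.1]
opening: 0.002
t 12.3 jig [ 90.8   0.4 138.9] delta [-20.8   0.4   5. ] ang [-0.0007  0.001   0.0002] F_jig [ 0.4 -0.4 -0.1]
```

View pics/isidez.png

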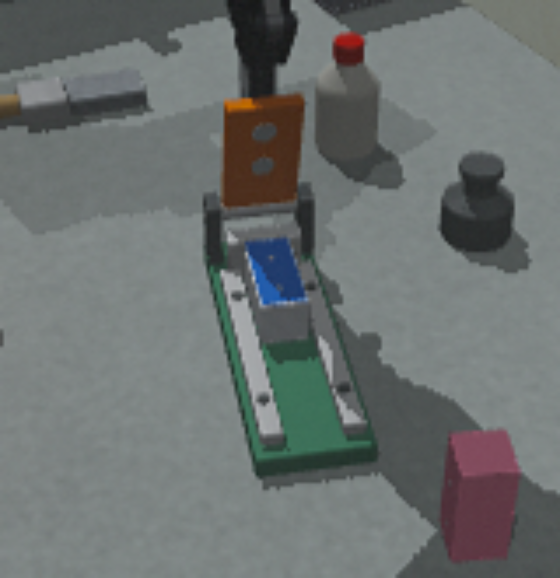

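The leaf has swung forward past vertical and the fingers are behind it at (260,85). Now following the arc.

```bash
python3 -m inch '[{"delta_pos":[-5,0,0.5],"angular":[0,0,0],"jaw":255},{"delta_pos":[-10,0,1.5],"angular":[0,0,0],"jaw":255},{"delta_pos":[-16,0,3],"angular":[0,0,0],"jaw":255},{"delta_pos":[-21,0,5],"angular":[0,0,0],"jaw":255},{"delta_pos":[-26,0,8],"angular":[0,0,0],"jaw":255}]'
python3 -m inch '[{"delta_pos":[-5,0,3],"angular":[0,0,0],"jaw":255},{"delta_pos":[-9,0,6],"angular":[0,0,0],"jaw":255},{"delta_pos":[-14,0,10],"angular":[0,0,0],"jaw":255},{"delta_pos":[-18,0,14],"angular":[0,0,0],"jaw":255},{"delta_pos":[-22,0,18],"angular":[0,0,0],"jaw":255}]'
python3 z.py j side; python3 -c "
from h import *
plan(w([36,0,104]))"
```

```text
time_s: 12.8
eef_pos: [576.3, 76.2, 131.3]
orientation: [0.809, 0.588, 0.0, 0.0]
wrist_force: [0.1, 0.2, 0.4]
opening: 0.002
time_s: 13.3
eef_pos: [569.5, 55.4, 112.9]
orientation: [0.809, 0.588, -0.0, 0.0]
wrist_force: [1.9, -0.3, 1.6]
opening: -0.0
t 13.35 jig [ 43.    0.5 112.2] delta [-6.9  0.5  8.2] ang [-0.0011  0.001   0.0001] F_jig [-0.5 -0.2 -0. ]
```

View pics/jsidez.png

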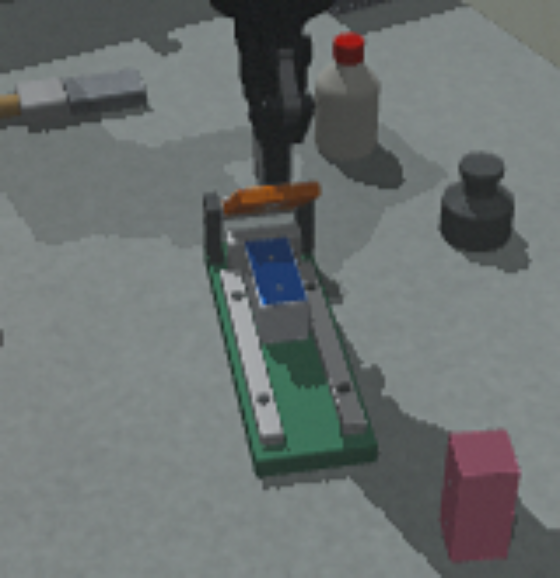

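The leaf is at about 35–40° and the tip is on its outer face. Carrying on down.

```bash
python3 -m inch '[{"delta_pos":[-4,0,4],"angular":[0,0,0],"jaw":255},{"delta_pos":[-7,0,8],"angular":[0,0,0],"jaw":255},{"delta_pos":[-10,0,13],"angular":[0,0,0],"jaw":255},{"delta_pos":[-12,0,18],"angular":[0,0,0],"jaw":255},{"delta_pos":[-14,0,23],"angular":[0,0,0],"jaw":255}]'
python3 -m inch '[{"delta_pos":[-2,0,5],"angular":[0,0,0],"jaw":255},{"delta_pos":[-3,0,10],"angular":[0,0,0],"jaw":255},{"delta_pos":[-4,0,15],"angular":[0,0,0],"jaw":255},{"delta_pos":[-5,0,19],"angular":[0,0,0],"jaw":255},{"delta_pos":[-5,0,23],"angular":[0,0,0],"jaw":255}]'
python3 z.py k side; python3 -c "
from h import *
plan(w([22,0,61]))"
```

```text
time_s: 13.85
eef_pos: [565.2, 42.2, 89.8]
orientation: [0.809, 0.588, -0.0, 0.0]
wrist_force: [0.4, -0.0, 0.7]
opening: 0.0
time_s: 14.35
eef_pos: [563.7, 37.7, 66.9]
orientation: [0.809, 0.588, -0.0, -0.0]
wrist_force: [-0.1, -0.0, 1.2]
opening: 0.003
t 14.4 jig [24.9  0.4 66.4] delta [-2.9  0.4  5.4] ang [-0.0009  0.0003  0.0003] F_jig [ 0.1 -0.3 -0.1]
```

View pics/ksidez.png

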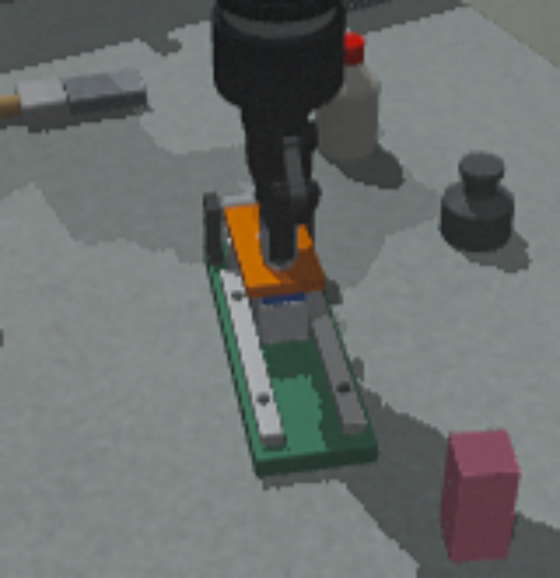

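The leaf is nearly level. I'll press it down gently and watch the force.

```bash
python3 -m inch '[{"delta_pos":[-1,0,1],"angular":[0,0,0],"jaw":255},{"delta_pos":[-2,0,2],"angular":[0,0,0],"jaw":255},{"delta_pos":[-3,0,3],"angular":[0,0,0],"jaw":255},{"delta_pos":[-3,0,4],"angular":[0,0,0],"jaw":255},{"delta_pos":[-3,0,5],"angular":[0,0,0],"jaw":255}]'
python3 -m inch '[{"delta_pos":[0,0,0.5],"angular":[0,0,0],"jaw":255},{"delta_pos":[0,0,1],"angular":[0,0,0],"jaw":255},{"delta_pos":[0,0,1.5],"angular":[0,0,0],"jaw":255},{"delta_pos":[0,0,1.5],"angular":[0,0,0],"jaw":255},{"delta_pos":[0,0,1.5],"angular":[0,0,0],"jaw":255}]'
```

```text
time_s: 14.9
eef_pos: [562.9, 34.8, 62.4]
orientation: [0.809, 0.588, 0.0, 0.0]
wrist_force: [-0.3, -0.4, -0.2]
opening: -0.003
time_s: 15.4
eef_pos: [562.9, 34.8, 61.0]
orientation: [0.809, 0.588, 0.0, 0.0]
wrist_force: [-0.5, -0.4, 3.2]
opening: 0.001
```

```bash
python3 -m inch '[{"delta_pos":[0,0,0.5],"angular":[0,0,0],"jaw":255},{"delta_pos":[0,0,1],"angular":[0,0,0],"jaw":255},{"delta_pos":[0,0,1.5],"angular":[0,0,0],"jaw":255},{"delta_pos":[0,0,2],"angular":[0,0,0],"jaw":255},{"delta_pos":[0,0,2],"angular":[0,0,0],"jaw":255}]'
```

```text
time_s: 15.9
eef_pos: [563.0, 34.8, 60.8]
orientation: [0.809, 0.588, 0.0, 0.0]
wrist_force: [-3.5, -0.9, 16.5]
opening: 0.001
```

It hit a hard stop at z 60.8 mm with 16 N, matching the shut height of 61 mm. Backing straight up and checking.

```bash
python3 -m inch '[{"delta_pos":[0,0,-4],"angular":[0,0,0],"jaw":255},{"delta_pos":[0,0,-20],"angular":[0,0,0],"jaw":255},{"delta_pos":[0,0,-60],"angular":[0,0,0],"jaw":255},{"delta_pos":[0,0,-105],"angular":[0,0,0],"jaw":255},{"delta_pos":[0,0,-150],"angular":[0,0,0],"jaw":255}]'
python3 -m inch '[{"delta_pos":[-20,-30,0],"angular":[0,0,0],"jaw":255},{"delta_pos":[-40,-60,0],"angular":[0,0,0],"jaw":255},{"delta_pos":[-60,-90,0],"angular":[0,0,0],"jaw":255},{"delta_pos":[-80,-120,0],"angular":[0,0,0],"jaw":255},{"delta_pos":[-80,-120,0],"angular":[0,0,0],"jaw":255}]'
python3 z.py m side top
python3 - <<'E'
from h import *
for c in('side','top'):
    p=cv2.imread(f'pics/m{c}.png');Q=cloud(c,np.load(f'pics/m{c}.npy'));Q=tojig(Q.reshape(-1,3)).reshape(Q.shape)
    h=cv2.cvtColor(p,cv2.COLOR_BGR2HSV).astype(int)
    b=(abs(Q[...,0]-30)<110)&(abs(Q[...,1])<40)
    m=b&(h[...,0]>3)&(h[...,0]<18)&(h[...,1]>150)&(Q[...,2]>40)
    q=Q[m];qt=q[q[:,2]>56]
    print(c,'leaf',np.percentile(q,[2,50,98],axis=0).round(1).tolist(),'slope',np.polyfit(qt[:,0],qt[:,2],1))
E
```

```text
time_s: 16.4
eef_pos: [562.0, 35.2, 209.4]
orientation: [0.809, 0.588, -0.001, -0.001]
wrist_force: [1.2, 0.1, -0.0]
opening: 0.001
time_s: 16.9
eef_pos: [417.7, -4.1, 207.8]
orientation: [0.809, 0.588, -0.002, -0.002]
wrist_force: [1.2, -0.2, 0.3]
opening: 0.002
side leaf [[-2.8, -24.9, 55.3], [37.4, -0.4, 62.0], [90.5, 23.2, 64.2]] slope [1.19098361e-02 6.13680231e+01]
top leaf [[-1.4, -22.6, 57.4], [45.6, 1.4, 61.2], [89.4, 24.9, 64.7]] slope [-4.43191023e-04  6.12529950e+01]
```

View pics/msidez.png

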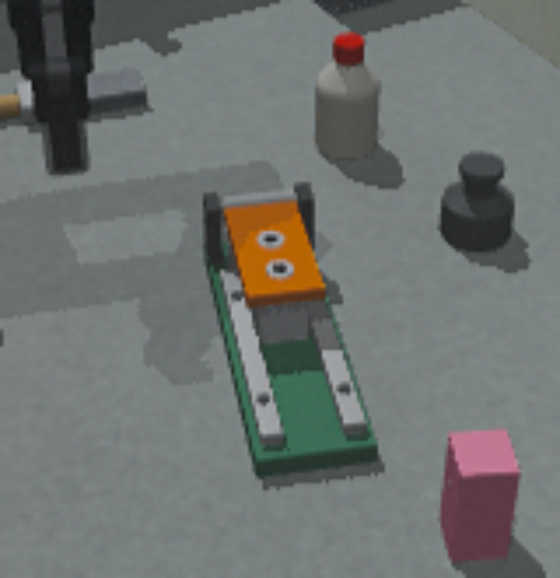

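View pics/mtop.png

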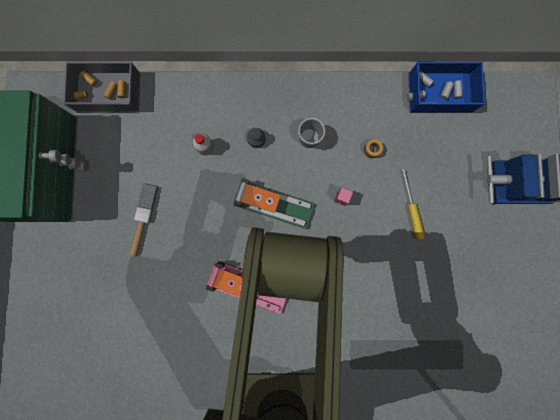

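The leaf is level and shut at (275,250) in the side zoom. The block's end is unchanged under it at (290,325), and nothing else has moved in the top view. Handing in.

```bash
python3 -c "
from cell import manip
print(manip.close_job())"
```

```text
the job is handed in; nothing more can be done
None
```

I loaded the jig by pushing only, in the order asked, and handed the job in at about 17 s of the 64 s allowed. No verdict was reported.

- **Block:** I tipped it over towards the stop and it dropped blue face up, covering about x -46 to 23 mm of the channel. I then pushed it along until the force rose from about 1.4 to 9.8 N with no further movement, and the pictures show its end at the stop.
- **Leaf:** I pushed the plate over from behind and pressed it down to a hard stop at z 60.8 mm with about 16 N. With the arm clear, both cameras put its top at about z 61–62 mm. The tilt measured 0 rad from the top camera and 0.012 rad from the side one, which I put down to depth noise.
- **Other things on the bench:** None of them look moved in the last top picture, including the pink look-alikes. I compared this by eye only, and the arm hid part of the pink jig.
- **Not checked:** With the plate shut, the block shows only at its near end. I judged by eye that this end had not moved and did not measure the contact with the stop again after closing.

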